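# Meter nut bars from the pouring tub into the kit tray

### The arm

A 7-joint arm with a two-finger parallel gripper is mounted at the origin on the work surface. World frame = base frame: x ahead of the robot, y to its left, z up, the work surface at z = 0. Lengths are in m, angles in rad, forces in N, time in s.
With the tool pointing down it reaches from about 0.425 to 0.825 m from the base axis. Payload 3.6 kg.
Tool frame: the origin (TCP) lies where the fingers leave the gripper's body, on its centre line; the fingertips stand 73 mm ahead of it and the grasp point (between the pads) lies 54 mm ahead of it; x points along the fingers, y is the direction in which the jaws open and shut, and the axes are right-handed (so a half turn about x gives the same grasp; the last joint's range is limited). The gripper opens to 85 mm and grips with 20 to 120 N. Pads are 22 mm wide; open, the fingers measure 114 mm over their backs; the gripper's body (76 mm by 85 mm) begins 54 mm behind the grasp point. The pads swing forward as they close: fully open they stand 13 mm farther back than shut.
Start: joints at [-1.349, 0.615, -0.013, 1.423, 0.008, 1.103, -0.04], TCP at [0.16, 0.63, 0.304] pointing down, gripper open.
Joint ranges: [-3.12, 3.12], [-0.3, 2.06], [-1.34, 1.32], [0.26, 2.42], [-1.36, 4.5], [0.01, 1.98], [-2.84, 2.84]. Speed limits (rad/s): [2.79, 2.79, 3.14, 3.14, 3.14, 3.14, 3.14].

### API

Orientations are given as a unit quaternion [x, y, z, w].
In Python, from station import arm, snapshot, camera_info, ticket gives the robot as it stands. Calls block until the motion is done:
- arm.movep(position, orientation): joint-space move of the TCP to a pose.
- arm.line_to(position, velocity=0.15, ori=None): straight line of the TCP; ori=None keeps the orientation; velocity is the mean speed in m/s.
- arm.move_j(angles): joint-space move.
- arm.move_gripper(opening, effort=None): opening from 0.0 (shut) to 1.0 (fully open); effort is the grip in N (None keeps the last); returns when the fingers have stopped.
- arm.pause(seconds).
- arm.ik(position, orientation): joint angles nearest the present ones, or None.
- snapshot(name): name is "scene" or "side" or "wrist"; returns the picture (480x640x3 uint8, blue, green, red); there is no depth.
- camera_info(name): a dict with "fx", "fy", "cx", "cy" (pixels), "R" (3x3) and "t" (3): a world point X has camera coordinates R X + t; the wrist camera has in their place "T_tool_cam" (4x4, takes a point from camera to tool coordinates, whose origin is the TCP and whose axes are the tool frame's). Camera axes: x right, y down, z forward; pixel columns grow to the right and rows downward; lengths in m; the calibration is good to about 2 mm. A picture is of the moment at which its call begins: read the wrist's pose just before it. camera_info takes no time and is no camera call.
A pose or a line that the arm cannot do raises arm.MotionError and nothing moves.
- ticket.finish_job(): hands the job in, once; it reports no verdict.
Readings, each from a call of its own:
- arm.read_time(): time.
- arm.read_joint_positions(): joint angles.
- arm.read_dq(): joint speeds.
- arm.read_effort(): joint torques, N m.
- arm.read_tool_pos(): TCP position.
- arm.read_eef_rot(): TCP orientation.
- arm.read_ft_force(): force on the tool from outside, world axes, zero at the start.
- arm.read_wrist_torque(): the same for the moment, N m.
- arm.read_opening(): opening from 0.0 (shut) to 1.0 (fully open).
Only numpy, scipy, OpenCV 4.12 (cv2) and the standard library are available. Lean on these libraries where they do the work, as an engineer would, in place of code of your own. Each camera call takes 0.05 s, during which the arm holds its last target. There are 200 camera calls.

### The job

Lift the pouring tub of nut bars level from its mat and, with its lip low over the empty bay of the kit tray, tilt it slowly until you feel the bars slide and the first drop, then hold it still at that angle to meter them out: at least two and no more than four of the seven. Tip it back and stand it upright on its mat with the rest still inside, and leave the other things on the bench alone.

Things in the scene. Friction and masses are not known exactly. Their poses are not given: they have to be found in the camera images.
- tub: Grey plastic pouring tub, open on top: 67 mm wide (y), 169 mm long (x = -68 to +100 mm), sides 50 mm high and flat, 2 mm thick. Its floor (3 mm) is flat from the back wall to x = 65 mm, then rises at 20 degrees as a 36 mm lip with no front wall. Origin: underside of the floor, its middle; +x points to the lip, at first roughly away from the robot. 0.16 kg empty (may differ), about 0.75 kg full.
- tub_lip (a point): Middle of the lip's end edge, 99 mm ahead (+x) of the tub's origin and 15 mm above its underside. The bars slide over it: at a tilt of some 25 to 40 degrees (it differs each time) the row slides forward on to the lip, at about 5 degrees more the first fall; held at that angle, one to three go and the flow stops; a little more tilt brings the next.
- tub_mid (a point): Point in the tub, 15 mm ahead (+x) of its origin and 20 mm above its underside, near the weight's centre when the bars have slid forward. The flat sides 33.5 mm to its left and right (y), 50 mm high from x = -67 to +40 mm, are there to grip.
- tub_mat: Black rubber mat 210 mm (x) by 120 mm (y), 3 mm thick, fixed, on which the tub stands; origin at the centre of its underside. Mat and tray swap sides from time to time.
- kit_tray: Black plastic kit tray, fixed, 250 mm long (x), 150 mm wide (y), walls 36 mm high. Two bays: the empty one, 142 x 142 mm inside, about the origin, and behind it (x = 75 to 170 mm) a shorter one that already holds two metal brackets and a handle bar. Origin: under the centre of the empty bay; +x points to the filled bay, roughly away from the robot.
- tray_bay (a point): Centre of the empty bay's floor, 3 mm above the tray's origin; same axes as the tray.
- bar1: One of seven like steel nut bars (tapped bars with two holes), 60 x 18 x 10 mm, about 85 g, origin at the centre, long side along y. They lie crosswise on the tub's floor in one row from the back to the front, 7 the foremost.
- bar2: Nut bar number 2, like bar1.
- bar3: Nut bar number 3, like bar1.
- bar4: Nut bar number 4, like bar1.
- bar5: Nut bar number 5, like bar1.
- bar6: Nut bar number 6, like bar1.
- bar7: Nut bar number 7, like bar1.
- rail_bar: Bystander, leave alone: grey steel rail bar 190 x 28 mm, 14 mm high, lying between the tub and the tray.
- bolt_cup: Bystander, leave alone: round metal cup of 68 mm diameter and 62 mm height with dark hex bolts in it (not for this job), beyond the rail bar.
- screwdriver: Bystander, leave alone: screwdriver 200 mm long with a black handle, at the left side.
- side_bracket: Bystander, leave alone: bare metal angle bracket 110 x 45 mm, 42 mm high, at the right side.
- tape_roll: Bystander, leave alone: roll of tape, 90 mm diameter, 24 mm high, at the left side.
- strip_cover: Bystander, leave alone: white plastic terminal strip cover 120 x 45 x 22 mm, at the right side.

How it is judged:
On the way, in this order (a step that is already met when the one before it is completed fails the run):
1. the tub, still level with all seven bars in it, has been lifted and brought to the empty bay (horizontal distance between tub_lip and tray_bay below 0.13 m and height (world z) of tub above 0.03 m and angle between tub's own z axis and vertical below 0.35 rad and distance between each of bar1, bar2, bar3, bar4, bar5, bar6, bar7 and tub_mid below 0.098 m), for 0.1 s.
2. the tub is held still at a tilt with its lip low over the empty bay (at most 120 mm above its floor) when the first bars have run out (angle between tub's own z axis and vertical above 0.4 rad and angular speed of tub below 0.2 rad/s and x of tub_lip in the frame of tray_bay between -0.071 and 0.071 m and y of tub_lip in the frame of tray_bay between -0.071 and 0.071 m and z of tub_lip in the frame of tray_bay between 0 and 0.12 m and (not (distance between bar1 and tub_mid below 0.098 m) or not (distance between bar2 and tub_mid below 0.098 m) or not (distance between bar3 and tub_mid below 0.098 m) or not (distance between bar4 and tub_mid below 0.098 m) or not (distance between bar5 and tub_mid below 0.098 m) or not (distance between bar6 and tub_mid below 0.098 m) or not (distance between bar7 and tub_mid below 0.098 m))), for 0.3 s.
At the end, for the whole second after the job is handed in: Two to four of the seven bars lie in the tray's empty bay (centre between its walls, under 50 mm above its floor), all others in the tub; the tub stands upright (within 5 degrees) flat on its mat, its origin within 60 mm of the mat's centre; all at rest (((x of bar1 in the frame of tub between -0.075 and 0.1 m and y of bar1 in the frame of tub between -0.02 and 0.02 m and z of bar1 in the frame of tub between 0 and 0.05 m) or (x of bar1 in the frame of tray_bay between -0.071 and 0.071 m and y of bar1 in the frame of tray_bay between -0.071 and 0.071 m and z of bar1 in the frame of tray_bay between 0 and 0.05 m)) and ((x of bar2 in the frame of tub between -0.075 and 0.1 m and y of bar2 in the frame of tub between -0.02 and 0.02 m and z of bar2 in the frame of tub between 0 and 0.05 m) or (x of bar2 in the frame of tray_bay between -0.071 and 0.071 m and y of bar2 in the frame of tray_bay between -0.071 and 0.071 m and z of bar2 in the frame of tray_bay between 0 and 0.05 m)) and ((x of bar3 in the frame of tub between -0.075 and 0.1 m and y of bar3 in the frame of tub between -0.02 and 0.02 m and z of bar3 in the frame of tub between 0 and 0.05 m) or (x of bar3 in the frame of tray_bay between -0.071 and 0.071 m and y of bar3 in the frame of tray_bay between -0.071 and 0.071 m and z of bar3 in the frame of tray_bay between 0 and 0.05 m)) and ((x of bar4 in the frame of tub between -0.075 and 0.1 m and y of bar4 in the frame of tub between -0.02 and 0.02 m and z of bar4 in the frame of tub between 0 and 0.05 m) or (x of bar4 in the frame of tray_bay between -0.071 and 0.071 m and y of bar4 in the frame of tray_bay between -0.071 and 0.071 m and z of bar4 in the frame of tray_bay between 0 and 0.05 m)) and ((x of bar5 in the frame of tub between -0.075 and 0.1 m and y of bar5 in the frame of tub between -0.02 and 0.02 m and z of bar5 in the frame of tub between 0 and 0.05 m) or (x of bar5 in the frame of tray_bay between -0.071 and 0.071 m and y of bar5 in the frame of tray_bay between -0.071 and 0.071 m and z of bar5 in the frame of tray_bay between 0 and 0.05 m)) and ((x of bar6 in the frame of tub between -0.075 and 0.1 m and y of bar6 in the frame of tub between -0.02 and 0.02 m and z of bar6 in the frame of tub between 0 and 0.05 m) or (x of bar6 in the frame of tray_bay between -0.071 and 0.071 m and y of bar6 in the frame of tray_bay between -0.071 and 0.071 m and z of bar6 in the frame of tray_bay between 0 and 0.05 m)) and ((x of bar7 in the frame of tub between -0.075 and 0.1 m and y of bar7 in the frame of tub between -0.02 and 0.02 m and z of bar7 in the frame of tub between 0 and 0.05 m) or (x of bar7 in the frame of tray_bay between -0.071 and 0.071 m and y of bar7 in the frame of tray_bay between -0.071 and 0.071 m and z of bar7 in the frame of tray_bay between 0 and 0.05 m)) and (not (distance between bar1 and tub_mid below 0.098 m) or not (distance between bar2 and tub_mid below 0.098 m) or not (distance between bar3 and tub_mid below 0.098 m) or not (distance between bar4 and tub_mid below 0.098 m) or not (distance between bar5 and tub_mid below 0.098 m) or not (distance between bar6 and tub_mid below 0.098 m)) and (not (distance between bar1 and tub_mid below 0.098 m) or not (distance between bar2 and tub_mid below 0.098 m) or not (distance between bar3 and tub_mid below 0.098 m) or not (distance between bar4 and tub_mid below 0.098 m) or not (distance between bar5 and tub_mid below 0.098 m) or not (distance between bar7 and tub_mid below 0.098 m)) and (not (distance between bar1 and tub_mid below 0.098 m) or not (distance between bar2 and tub_mid below 0.098 m) or not (distance between bar3 and tub_mid below 0.098 m) or not (distance between bar4 and tub_mid below 0.098 m) or not (distance between bar6 and tub_mid below 0.098 m) or not (distance between bar7 and tub_mid below 0.098 m)) and (not (distance between bar1 and tub_mid below 0.098 m) or not (distance between bar2 and tub_mid below 0.098 m) or not (distance between bar3 and tub_mid below 0.098 m) or not (distance between bar5 and tub_mid below 0.098 m) or not (distance between bar6 and tub_mid below 0.098 m) or not (distance between bar7 and tub_mid below 0.098 m)) and (not (distance between bar1 and tub_mid below 0.098 m) or not (distance between bar2 and tub_mid below 0.098 m) or not (distance between bar4 and tub_mid below 0.098 m) or not (distance between bar5 and tub_mid below 0.098 m) or not (distance between bar6 and tub_mid below 0.098 m) or not (distance between bar7 and tub_mid below 0.098 m)) and (not (distance between bar1 and tub_mid below 0.098 m) or not (distance between bar3 and tub_mid below 0.098 m) or not (distance between bar4 and tub_mid below 0.098 m) or not (distance between bar5 and tub_mid below 0.098 m) or not (distance between bar6 and tub_mid below 0.098 m) or not (distance between bar7 and tub_mid below 0.098 m)) and (not (distance between bar2 and tub_mid below 0.098 m) or not (distance between bar3 and tub_mid below 0.098 m) or not (distance between bar4 and tub_mid below 0.098 m) or not (distance between bar5 and tub_mid below 0.098 m) or not (distance between bar6 and tub_mid below 0.098 m) or not (distance between bar7 and tub_mid below 0.098 m)) and distance between any of bar1, bar2, bar3, bar4, bar5 and tub_mid below 0.098 m and distance between any of bar1, bar2, bar3, bar4, bar6 and tub_mid below 0.098 m and distance between any of bar1, bar2, bar3, bar4, bar7 and tub_mid below 0.098 m and distance between any of bar1, bar2, bar3, bar5, bar6 and tub_mid below 0.098 m and distance between any of bar1, bar2, bar3, bar5, bar7 and tub_mid below 0.098 m and distance between any of bar1, bar2, bar3, bar6, bar7 and tub_mid below 0.098 m and distance between any of bar1, bar2, bar4, bar5, bar6 and tub_mid below 0.098 m and distance between any of bar1, bar2, bar4, bar5, bar7 and tub_mid below 0.098 m and distance between any of bar1, bar2, bar4, bar6, bar7 and tub_mid below 0.098 m and distance between any of bar1, bar2, bar5, bar6, bar7 and tub_mid below 0.098 m and distance between any of bar1, bar3, bar4, bar5, bar6 and tub_mid below 0.098 m and distance between any of bar1, bar3, bar4, bar5, bar7 and tub_mid below 0.098 m and distance between any of bar1, bar3, bar4, bar6, bar7 and tub_mid below 0.098 m and distance between any of bar1, bar3, bar5, bar6, bar7 and tub_mid below 0.098 m and distance between any of bar1, bar4, bar5, bar6, bar7 and tub_mid below 0.098 m and distance between any of bar2, bar3, bar4, bar5, bar6 and tub_mid below 0.098 m and distance between any of bar2, bar3, bar4, bar5, bar7 and tub_mid below 0.098 m and distance between any of bar2, bar3, bar4, bar6, bar7 and tub_mid below 0.098 m and distance between any of bar2, bar3, bar5, bar6, bar7 and tub_mid below 0.098 m and distance between any of bar2, bar4, bar5, bar6, bar7 and tub_mid below 0.098 m and distance between any of bar3, bar4, bar5, bar6, bar7 and tub_mid below 0.098 m and angle between tub's own z axis and vertical below 0.09 rad and horizontal distance between tub and tub_mat below 0.06 m and height (world z) of tub below 0.008 m and linear speed of tub below 0.02 m/s and linear speed of each of bar1, bar2, bar3, bar4, bar5, bar6, bar7 below 0.03 m/s); the robot touches nothing.
It fails at once if the tub is swung faster than 2 rad/s while tilted by more than 0.4 rad (angular speed of tub above 2 rad/s and angle between tub's own z axis and vertical above 0.4 rad).
It fails at once if a bystander (rail bar, bolt cup, screwdriver, side bracket, tape roll, strip cover) is pushed more than 30 mm from its place (distance of any of rail_bar, bolt_cup, screwdriver, side_bracket, tape_roll, strip_cover from where it was at the start of the episode above 0.03 m).
It also fails if it takes over 72 s, if anything falls off the work surface, if the arm or the gripper's body presses on something with over 40 N, if the wrist force passes 120 N, or if a joint passes its speed limit or range.

## Working session

There is one attempt and no reset: what is moved stays moved. The work goes in short steps, each a Python script; the robot and the scene stay as the last script left them, time stands still between calls to the robot, and variables do not carry over. Pictures are saved under pics/ and viewed, about 8 in all and at most 12, crops included, and the job is handed in when it is done.

```bash
mkdir -p pics; ls; python3 - <<'E'
from station import arm, snapshot, camera_info
import cv2,numpy as np
for n in ("scene","side"):
    cv2.imwrite(f"pics/{n}0.png",snapshot(n)); c=camera_info(n); print(n,{k:np.round(v,4).tolist() for k,v in c.items()})
print(camera_info("wrist")); print(arm.read_eef_rot(),arm.read_tool_pos(),arm.read_time())
E
```

```text
pics
scene {'fx': 465.8068, 'fy': 465.8068, 'cx': 325.9523, 'cy': 239.7157, 'R': [[-0.6796, 0.7336, -0.0077], [0.4927, 0.4486, -0.7457], [-0.5435, -0.5106, -0.6663]], 't': [0.3822, -0.2377, 1.4161]}
side {'fx': 486.8198, 'fy': 486.8198, 'cx': 310.9215, 'cy': 233.8864, 'R': [[-0.9935, -0.1137, -0.0038], [-0.0675, 0.6156, -0.7851], [0.0916, -0.7798, -0.6193]], 't': [0.5745, 0.0729, 1.0438]}
{'fx': 415.35879944303275, 'fy': 415.35879944303275, 'cx': 321.74110827893963, 'cy': 244.11284792594762, 'T_tool_cam': array([[-7.72334672e-04, -2.87024806e-01,  9.57922838e-01,
        -6.90344340e-02],
       [ 9.99999702e-01, -2.37150456e-04,  7.35201574e-04,
         1.13894824e-05],
       [ 1.61507493e-05,  9.57923120e-01,  2.87024904e-01,
        -7.31106448e-02],
       [ 0.00000000e+00,  0.00000000e+00,  0.00000000e+00,
         1.00000000e+00]])}
[ 0.08689171  0.70175075 -0.08850935  0.70154245] [0.15991358 0.62950319 0.30283662] 0.1
```

View pics/scene0.png

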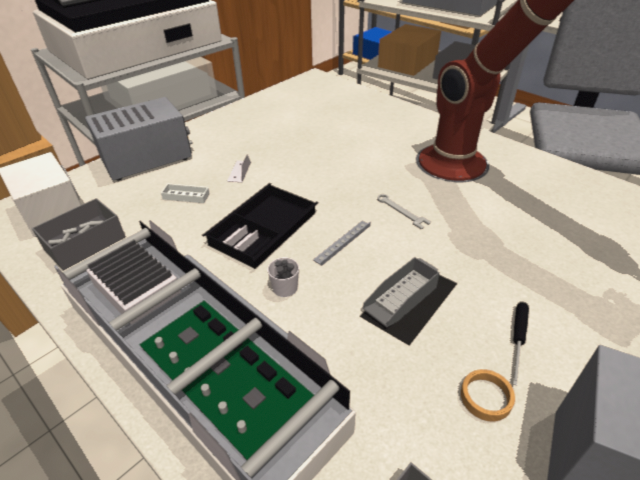

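View pics/side0.png

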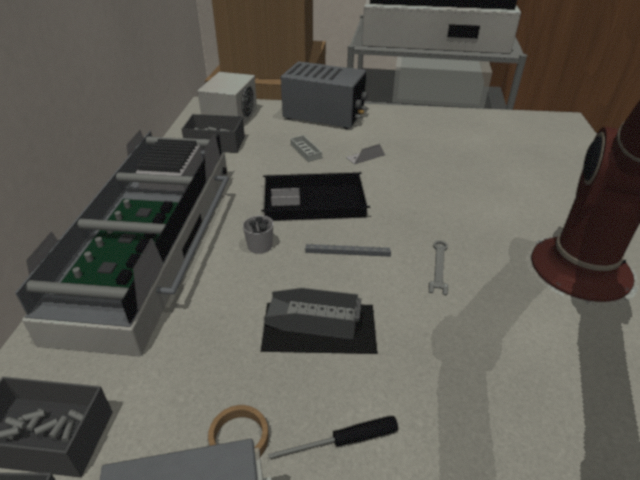

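Scene picture: the tub is near (400,290) on its mat and the tray near (262,224). The side view has the tub at (315,315) and the tray at (315,195). I'll enlarge both to read the corners.

```bash
python3 - <<'E'
import cv2
a=cv2.imread("pics/scene0.png")[175:350,200:465]; cv2.imwrite("pics/c1.png",cv2.resize(cv2.convertScaleAbs(a,alpha=1.5,beta=20),None,fx=3,fy=3,interpolation=2))
a=cv2.imread("pics/side0.png")[165:365,240:400]; cv2.imwrite("pics/c2.png",cv2.resize(cv2.convertScaleAbs(a,alpha=1.8,beta=20),None,fx=3,fy=3,interpolation=2))
E
```

```text
(no output)
```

View pics/c1.png

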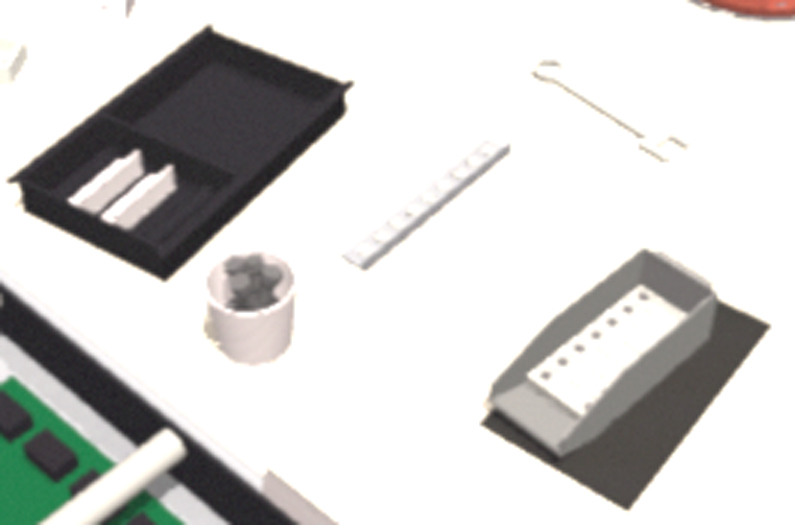

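View pics/c2.png

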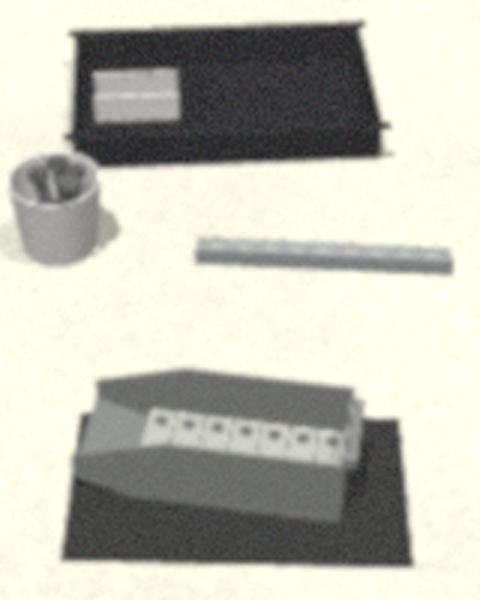

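c1 shows the tray's near and far rims, the tub's rim and its lip, and three mat corners. c2 shows the same from the other side. I'll fit planar poses to the known geometry using both views.

```bash
cat > fit.py <<'E'
from station import camera_info
import numpy as np
from scipy.optimize import least_squares
def proj(n,P):
    c=camera_info(n); q=np.asarray(P)@np.array(c["R"]).T+c["t"]
    return np.c_[c["fx"]*q[:,0]/q[:,2]+c["cx"],c["fy"]*q[:,1]/q[:,2]+c["cy"]]
def place(v,M):
    M=np.array(M,float);c,s=np.cos(v[2]),np.sin(v[2])
    return np.c_[v[0]+c*M[:,0]-s*M[:,1],v[1]+s*M[:,0]+c*M[:,1],M[:,2]]
def fit(obs,x0,name):
    # obs: (cam, model point with world z, crop px)
    def f(v):
        r=[]
        for n in ("scene","side"):
            o=[q for q in obs if q[0]==n]
            if not o: continue
            off=np.array([200,175] if n=="scene" else [240,165])
            r.append((proj(n,place(v,[q[1] for q in o]))-off-np.array([q[2] for q in o])/3).ravel())
        return np.concatenate(r)
    s=least_squares(f,x0,loss="soft_l1"); print(name,np.round(s.x,4),"\n",np.round(f(s.x).reshape(-1,2),1).tolist()); return s.x
if __name__=="__main__":
    h=.036
    fit([("scene",(-.075,-.075,h),(209,30)),("scene",(-.075,.075,h),(350,85)),("scene",(.175,-.075,h),(17,180)),
         ("scene",(.175,.075,0),(165,277)),("side",(-.075,-.075,h),(362,24)),("side",(.175,-.075,h),(72,34)),
         ("side",(.175,.075,h),(70,135)),("side",(-.075,.075,h),(385,126))],[.5,-.1,0],"tray")
    fit([("scene",(-.105,.06,.003),(768,325)),("scene",(.105,.06,.003),(628,508)),("scene",(.105,-.06,.003),(483,422)),
         ("side",(-.105,-.06,.003),(398,420)),("side",(.105,.06,.003),(63,560)),("side",(-.105,.06,.003),(412,565))],[.5,.2,0],"mat")
    fit([("scene",(-.068,-.0335,.053),(645,252)),("scene",(-.068,.0335,.053),(715,297)),("scene",(.099,-.0335,.018),(490,402)),
         ("scene",(.099,.0335,.018),(562,455)),("side",(-.068,-.0335,.053),(353,388)),("side",(-.068,.0335,.003),(340,521)),
         ("side",(.099,.0335,.018),(78,480))],[.5,.2,0],"tub")
E
python3 fit.py
```

```text
tray [ 0.5432 -0.193   0.164 ] 
 [[1.4, -1.1], [-0.3, -1.4], [0.4, -0.6], [1.0, 1.9], [-1.2, 0.3], [0.4, -0.2], [-0.5, -0.7], [-0.9, -1.1]]
mat [0.5373 0.2268 0.0868] 
 [[2.1, -1.0], [1.1, 0.2], [-0.8, -0.3], [-0.1, -0.9], [-1.4, -0.4], [0.1, 0.2]]
tub [ 0.5397  0.2142 -0.039 ] 
 [[-0.3, -2.7], [1.7, -2.4], [0.5, -0.8], [1.6, -0.2], [-0.8, -0.4], [-0.8, 0.6], [-3.2, -1.6]]
```

```bash
cat > h.py <<'E'
from station import arm, snapshot, camera_info, ticket
import numpy as np, cv2
from scipy.spatial.transform import Rotation as Ro
TRAY=np.array([.5432,-.193,0.]); TYAW=.164
MAT=np.array([.5373,.2268]); 
def tubR(yaw,th): return Ro.from_euler('z',yaw)*Ro.from_euler('y',th)
def toolR(al,fl):  # tool in tub frame
    x=np.array([np.sin(al),0,-np.cos(al)]); y=np.array([0,fl,0.]); return Ro.from_matrix(np.c_[x,y,np.cross(x,y)])
def tcp(org,yaw,th,al,fl,gp=(.015,0,.026)):
    """tool pose when the tub's origin is at org"""
    R=tubR(yaw,th); q=R*toolR(al,fl)
    return np.array(org)+R.apply(gp)-q.apply([.054,0,0]), q.as_quat()
def org_lip(lip,yaw,th): return np.array(lip)-tubR(yaw,th).apply([.099,0,.015])
E
python3 - <<'E'
from h import *
print(Ro.from_quat(arm.read_eef_rot()).as_matrix().round(2).tolist())
print(np.round(arm.read_ft_force(),2),np.round(arm.read_wrist_torque(),3))
lo=np.array([-3.12,-.3,-1.34,.26,-1.36,.01,-2.84]);hi=np.array([3.12,2.06,1.32,2.42,4.5,1.98,2.84])
for fl in (1,-1):
  for al in (0,.17,.35):
    p,q=tcp([.54,.214,.003],-.04,0,al,fl); j=arm.ik(p,q); print("grasp",fl,al,None if j is None else (np.round(j,2).tolist()))
    for yaw in (-.8,-.4,0,.16,.4,.8,1.2):
      r=[]
      for th in np.radians([0,15,30,40,50]):
        lip=TRAY+[-.015*np.cos(TYAW),-.015*np.sin(TYAW),.075+(.06 if th==0 else 0)]
        p,q=tcp(org_lip(lip,yaw,th),yaw,th,al,fl); j=arm.ik(p,q)
        r.append('None' if j is None else "%.2f/%d"%(np.min(np.r_[np.array(j)-lo,hi-j]),np.argmin(np.minimum(np.array(j)-lo,hi-j))+1))
      print(fl,al,yaw,r)
E
```

```text
[[-0.0, 0.25, 0.97], [-0.0, 0.97, -0.25], [-1.0, -0.0, -0.0]]
[ 0.07 -0.64 -0.97] [ 0.012  0.001 -0.016]
grasp 1 0 [-0.38, 0.81, -0.04, 1.78, 0.06, 0.55, 1.07]
1 0 -0.8 ['0.41/4', '0.57/4', '0.73/6', '0.51/6', '0.29/6']
1 0 -0.4 ['0.39/4', '0.57/4', '0.70/6', '0.46/6', '0.23/6']
1 0 0 ['0.40/4', '0.57/4', '0.74/6', '0.51/6', '0.29/6']
1 0 0.16 ['0.42/4', '0.57/4', '0.77/6', '0.55/6', '0.33/6']
1 0 0.4 ['0.27/7', '0.57/4', '0.74/4', '0.63/6', '0.42/6']
1 0 0.8 ['0.56/4', '0.38/7', '0.56/7', '0.65/7', '0.60/6']
1 0 1.2 ['0.19/3', '0.11/7', '0.39/7', '0.56/7', '0.64/4']
grasp 1 0.17 [-0.45, 0.78, 0.02, 1.91, 0.22, 0.31, 0.89]
1 0.17 -0.8 ['0.30/4', '0.45/4', '0.67/4', '0.68/6', '0.46/6']
1 0.17 -0.4 ['0.26/4', '0.44/4', '0.68/4', '0.66/6', '0.42/6']
1 0.17 0 ['0.29/4', '0.45/4', '0.68/4', '0.70/6', '0.46/6']
1 0.17 0.16 ['0.31/7', '0.46/4', '0.67/4', '0.73/6', '0.51/6']
1 0.17 0.4 ['0.07/7', '0.49/4', '0.66/4', '0.75/7', '0.59/6']
1 0.17 0.8 ['0.07/7', '0.19/7', '0.44/7', '0.56/7', '0.65/7']
1 0.17 1.2 ['0.02/7', '0.19/3', '0.20/7', '0.39/7', '0.56/7']
grasp 1 0.35 [-0.64, 0.78, 0.23, 2
[... 1239 characters left out ...]
'0.43/3']
-1 0.17 0.4 ['0.36/4', '0.47/4', '0.40/3', '0.45/3', '0.46/3']
-1 0.17 0.8 ['0.35/3', '0.52/4', '0.39/3', '0.45/3', '0.48/3']
-1 0.17 1.2 ['0.57/3', '0.58/4', '0.45/3', '0.44/3', '0.49/3']
grasp -1 0.35 [-0.69, 0.79, 0.31, 2.04, -1.05, 0.05, -1.07]
-1 0.35 -0.8 ['0.17/4', '0.32/4', '0.19/3', '0.19/3', '0.19/3']
-1 0.35 -0.4 ['0.05/5', '0.29/4', '0.38/3', '0.19/3', '0.19/3']
-1 0.35 0 ['0.05/5', '0.31/4', '0.43/3', '0.40/3', '0.42/3']
-1 0.35 0.16 ['0.06/5', '0.34/4', '0.41/3', '0.40/3', '0.44/3']
-1 0.35 0.4 ['0.03/5', '0.38/4', '0.40/3', '0.38/3', '0.45/3']
-1 0.35 0.8 ['0.15/5', '0.47/5', '0.44/3', '0.36/3', '0.45/3']
-1 0.35 1.2 ['0.44/5', '0.60/4', '0.53/3', '0.41/3', '0.44/3']
```

```bash
python3 - <<'E'
from h import *
p,q=tcp([.54,.214,.003],-.04,0,0,1); p[2]=.25
arm.movep(p,q); arm.pause(.2)
np.savez("w1.npz",p=arm.read_tool_pos(),q=arm.read_eef_rot())
cv2.imwrite("pics/w1.png",snapshot("wrist"))
print(p,arm.read_tool_pos(),arm.read_time(),arm.read_opening())
F=[];
for i in range(10): F.append(np.r_[arm.read_ft_force(),arm.read_wrist_torque()]); arm.pause(.02)
print(np.mean(F,0).round(3),np.std(F,0).round(3),arm.read_time())
E
```

```text
[0.554988   0.21340016 0.25      ] [0.55475574 0.21413545 0.25002554] 2.425 1.0018106373792302
[-0.055 -0.152  0.202 -0.002 -0.002 -0.016] [0.343 0.446 0.439 0.032 0.024 0.02 ] 2.5917
```

View pics/w1.png

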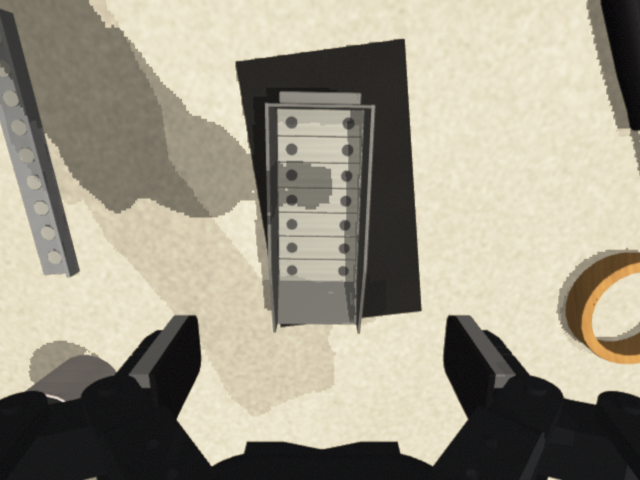

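Wrist view: the back rim corners are at (266,104) and (375,105), the lip end at about (280,326) and (355,323), and mat corners at (236,62), (404,40) and (421,310). I'll refine the tub and mat poses with these.

```bash
python3 - <<'E'
from h import *; from fit import place
from scipy.optimize import least_squares
d=np.load("w1.npz"); c=camera_info("wrist"); T=c["T_tool_cam"]; Rw=Ro.from_quat(d["q"])
def proj(P):
    t=Rw.inv().apply(P-d["p"]); q=(t-T[:3,3])@T[:3,:3]
    return np.c_[c["fx"]*q[:,0]/q[:,2]+c["cx"],c["fy"]*q[:,1]/q[:,2]+c["cy"]]
def go(M,px,n):
    f=lambda v:(proj(place(v,M))-px).ravel()
    s=least_squares(f,[.54,.21,0],loss="soft_l1"); print(n,s.x.round(4),f(s.x).round(1).reshape(-1,2).tolist())
go([(-.068,-.0335,.053),(-.068,.0335,.053),(.099,-.0315,.018),(.099,.0315,.018)],np.array([(266,104),(375,105),(279,326),(356,324)]),"tub")
go([(-.105,-.06,.003),(-.105,.06,.003),(.105,.06,.003)],np.array([(236,62),(404,40),(421,310)]),"mat")
E
```

```text
tub [ 0.5407  0.2134 -0.0514] [[-0.9, -0.2], [0.4, 0.3], [-0.3, -1.3], [1.1, 1.5]]
mat [0.5402 0.2261 0.0834] [[-1.8, 0.0], [1.0, -0.8], [0.2, 3.3]]
```

```bash
cat >> h.py <<'E'
TUB=np.array([.5405,.2135,.003]); TUBY=-.049
LIP=TRAY+[-.015*np.cos(TYAW),-.015*np.sin(TYAW),.066]
def ft(n=20):
    F=[]
    for i in range(n): F.append(np.r_[arm.read_ft_force(),arm.read_wrist_torque()]); arm.pause(.01)
    return np.mean(F,0).round(3)
def pour(deg,v=.02):
    th=np.radians(deg); p,q=tcp(org_lip(LIP,TYAW,th),TYAW,th,0,1); arm.line_to(p,v,ori=q)
E
python3 - <<'E'
from h import *
p,q=tcp(TUB,TUBY,0,0,1)
arm.movep(p+[0,0,.1],q); b=ft(); print("bias",b)
arm.line_to(p,.1); print(arm.read_tool_pos()-p)
arm.move_gripper(0.,90); print("open",arm.read_opening(),ft(5),arm.read_tool_pos()-p)
arm.line_to(p+[0,0,.03],.06); print("lift",ft(20)-b)
arm.line_to(p+[0,0,.12],.12); print(arm.read_opening(),arm.read_time())
cv2.imwrite("pics/s1.png",np.hstack([snapshot("scene")[180:400,250:550],snapshot("side")[180:400,200:450]]))
E
```

```text
bias [ 0.31   0.203  0.362 -0.002 -0.02  -0.008]
[0.00048272 0.00016996 0.00067798]
open 0.775157370282248 [-4.870e-01 -8.660e-01  5.511e+00 -4.470e-01  1.720e-01  3.000e-03] [ 0.00062685 -0.00034985  0.00122827]
lift [-0.469 -0.312 -8.261 -0.021 -0.109  0.016]
0.7693608474823515 6.35
```

View pics/s1.png

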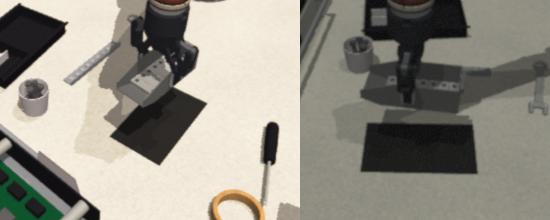

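The tub is held level with all the bars in it, and the mat is clear below. Next I'll carry it to the bay and tilt it under force feedback.

```bash
python3 - <<'E'
from h import *
up=LIP+[0,0,.07]
p,q=tcp(org_lip(up,TYAW,0),TYAW,0,0,1); arm.line_to(p,.2,ori=q)
pour(0,.08); arm.pause(.3); w0=ft(30); print("level",w0,arm.read_time())
for d in (8,16,22): pour(d,.03)
arm.pause(.2); base=ft(30); print(22,base,arm.read_time(),arm.read_opening())
d=22.; slid=False; prev=base
while d<46:
    d+=.5 if slid else 1.; pour(d,.012); f=ft(8)
    if f[2]-base[2]>.45:
        g=ft(15)
        print("chk",d,f,g)
        if g[2]-base[2]>.5: break
        f=g
    if not slid and np.hypot(*(f[3:5]-base[3:5]))>.1: slid=True; print("slid",d,f)
    if int(d*2)%4==0: print(d,f)
print("hold",d,arm.read_time())
arm.pause(.6); print(ft(30),arm.read_time())
cv2.imwrite("pics/s2.png",np.hstack([snapshot("scene")[150:350,180:450],snapshot("side")[130:330,200:450]]).repeat(1,0))
E
```

```text
level [ 5.000e-02  2.100e-02 -7.866e+00  1.700e-02 -1.310e-01 -7.000e-03] 10.3583
22 [ 5.000e-02  1.120e-01 -7.876e+00  1.920e-01 -1.149e+00  3.000e-03] 12.6083 0.7757311514292125
24.0 [-3.590e-01 -1.140e-01 -7.703e+00  2.070e-01 -1.222e+00  6.000e-03]
slid 25.0 [-2.650e-01 -6.000e-02 -7.888e+00  2.140e-01 -1.287e+00  7.000e-03]
26.0 [ 2.080e-01 -1.600e-02 -7.816e+00  2.240e-01 -1.304e+00  7.000e-03]
chk 28.0 [-0.13   0.075 -7.362  0.239 -1.403 -0.01 ] [-3.200e-02  2.120e-01 -7.850e+00  2.390e-01 -1.395e+00 -2.000e-03]
28.0 [-3.200e-02  2.120e-01 -7.850e+00  2.390e-01 -1.395e+00 -2.000e-03]
30.0 [-5.400e-02  1.440e-01 -7.637e+00  2.330e-01 -1.479e+00  1.000e-03]
32.0 [ 0.046 -0.009 -7.451  0.241 -1.554  0.011]
34.0 [ 2.100e-01 -3.440e-01 -8.030e+00  2.790e-01 -1.653e+00 -2.000e-03]
36.0 [ 0.054  0.052 -7.823  0.293 -1.703 -0.   ]
38.0 [-0.247 -0.168 -7.699  0.292 -1.683 -0.015]
chk 39.0 [ 4.190e-01 -1.220e-01 -6.959e+00  2.600e-01 -1.570e+00  1.000e-03] [ 0.113  0.024 -6.933  0.243 -1.526 -0.014]
hold 39.0 22.85
[-1.800e-02  3.800e-02 -7.012e+00  2.460e-01 -1.525e+00 -2.000e-03] 23.7
```

Exactly one bar (0.86 N) is out at 39°. I've held for longer than 0.3 s, so I'll creep on in half-degree steps for the next.

```bash
python3 - <<'E'
from h import *
d=39.
while d<48:
    d+=.5; pour(d,.012); f=ft(15)
    if f[2]>-6.6:
        f=ft(20)
        if f[2]>-6.6: break
print("hold",d,f,arm.read_time())
arm.pause(.6); print(ft(30),arm.read_time())
a=np.hstack([snapshot("scene")[130:350,180:450],snapshot("side")[110:330,200:450]])
cv2.imwrite("pics/s3.png",cv2.resize(cv2.convertScaleAbs(a,alpha=1.5,beta=15),None,fx=1.5,fy=1.5))
E
```

```text
hold 43.5 [ 0.123 -0.057 -5.1    0.223 -1.376 -0.006] 27.3417
[ 0.038 -0.038 -4.41   0.218 -1.311  0.008] 28.1917
```

View pics/s3.png

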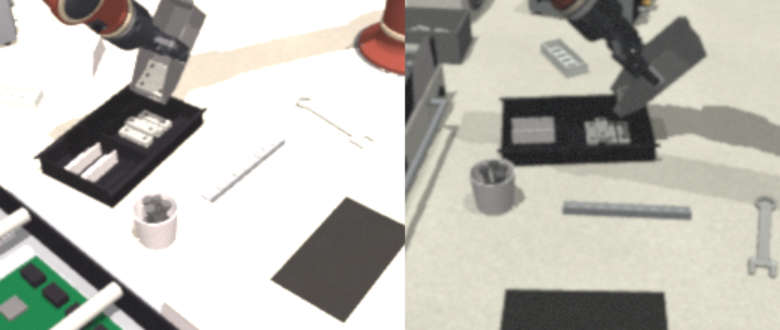

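The weight loss of 3.46 N means four bars are out, which is the limit. I'll tip back now.

```bash
python3 - <<'E'
from h import *
pour(25,.05); pour(0,.06); arm.pause(.2); print(ft(40),arm.read_opening(),arm.read_time())
up=LIP+[0,0,.07]; p,q=tcp(org_lip(up,TYAW,0),TYAW,0,0,1); arm.line_to(p,.12)
T=np.array([.5395,.2255,.003])
p,q=tcp(T,TUBY,0,0,1); arm.line_to(p+[0,0,.12],.18,ori=q)
arm.pause(.3); print(ft(20),arm.read_time())
a=np.hstack([snapshot("scene")[130:400,180:450],snapshot("side")[110:380,200:450]])
cv2.imwrite("pics/s4.png",cv2.resize(cv2.convertScaleAbs(a,alpha=1.4,beta=10),None,fx=1.5,fy=1.5))
E
```

```text
[-1.670e-01  1.100e-01 -4.449e+00 -3.200e-02  8.600e-02 -2.000e-03] 0.7692390186371271 30.575
[-1.220e-01 -1.240e-01 -4.098e+00  5.000e-03  9.000e-02 -4.000e-03] 34.4083
```

View pics/s4.png

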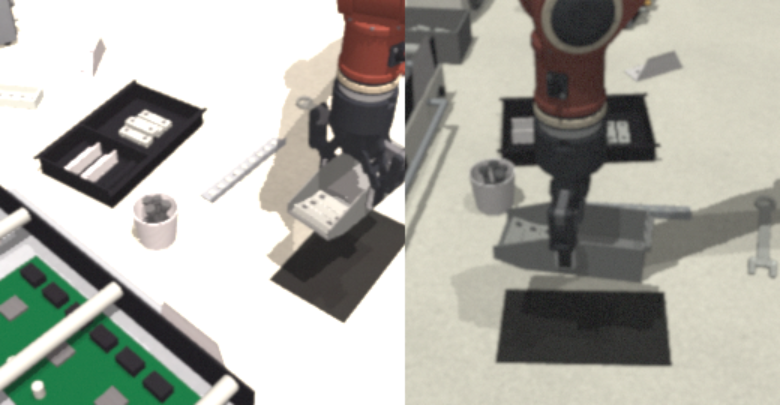

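```bash
python3 - <<'E'
from h import *
T=np.array([.5395,.2255,.003]); p,q=tcp(T,TUBY,0,0,1)
arm.line_to(p+[0,0,.02],.1); arm.line_to(p+[0,0,.0005],.03); print(ft(10))
arm.move_gripper(1.0); arm.pause(.2); print(ft(10),arm.read_opening())
arm.line_to(p+[0,0,.1],.08); arm.line_to(p+[0,0,.22],.2); arm.pause(.3)
np.savez("w2.npz",p=arm.read_tool_pos(),q=arm.read_eef_rot())
w=snapshot("wrist"); s=snapshot("scene"); cv2.imwrite("pics/w2.png",w); cv2.imwrite("pics/s5f.png",s); cv2.imwrite("pics/side5.png",snapshot("side"))
b=cv2.resize(cv2.convertScaleAbs(s[180:270,200:320],alpha=1.5,beta=15),(480,360),interpolation=2)
a=w[30:390,200:520]; cv2.imwrite("pics/f.png",np.hstack([a,b])); print(arm.read_time())
E
```

```text
[-4.112 -1.221  5.583 -0.357  0.617 -0.054]
[-0.039  0.179  0.34  -0.006  0.021 -0.014] 0.9967076065171345
39.75
```

View pics/f.png

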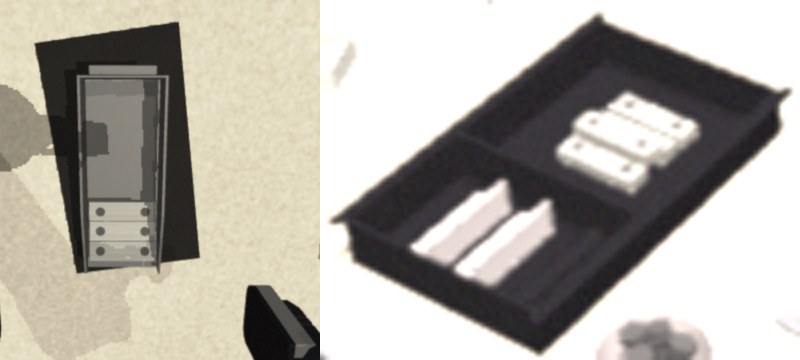

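Three bars lie inside the tub, which stands on its mat. The scene view shows only three bars in the bay for certain, so I'll check for the fourth from above.

```bash
python3 - <<'E'
from h import *
p,q=tcp(TRAY+[-.03,0,.003],TYAW,0,0,1); p[2]=.25
arm.movep(p,q); arm.pause(.3); cv2.imwrite("pics/w3.png",snapshot("wrist")); print(arm.read_time())
E
```

```text
41.65
```

View pics/w3.png

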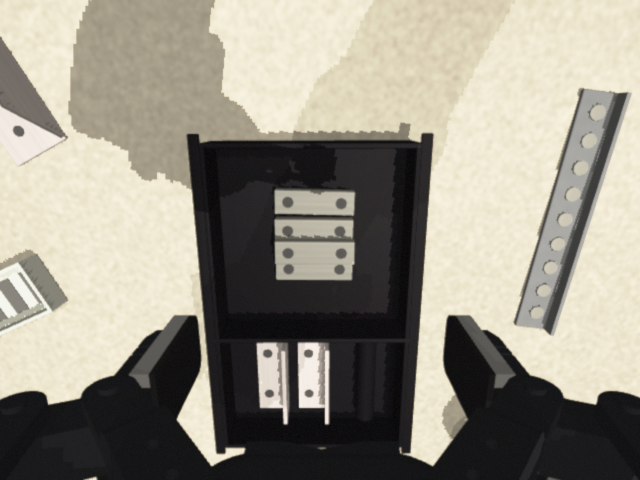

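The bay holds four bars, seen at rows 202, 230, 253 and 270 and flat or slightly overlapping, well inside its walls. The tub holds three. I'm handing in.

```bash
python3 -c "
from h import *
ticket.finish_job(); print(arm.read_time())"
```

```text
the job is handed in; nothing more can be done
the job is handed in; nothing more can be done
```

I metered four of the seven bars into the kit tray's empty bay and stood the tub back upright on its mat with the other three inside. The job was handed in at about 42 s of the 72 s allowed.

- **Pour:** I gripped the tub by its flat sides and carried it level to the bay. I tilted it with the lip about 63 mm above the bay's floor. The first bar fell at 39°, where I held it still for more than 0.8 s. Three more had gone by 43.5°, then I tipped it back.
- **Count:** I was aiming for two or three, but the last step let several go at once, so four is the limit. The weight loss of about 3.4 N agrees with four bars.
- **Last checks:** A wrist picture from above showed four bars well inside the bay, flat or slightly overlapping. One of the tub showed three bars inside it. The first scene view of the tray showed only three of the four clearly, so I took the picture from above to settle it.
- **Tub position:** I aimed to set it down within 2 mm of the mat's centre and it looked flat, but I did not re-measure its final position.
- **Bystanders:** I saw no bystander displaced in the later pictures, but I did not measure their positions again.

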